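# Release the mended speaker from the ratchet clamp

### The job

The glue on the round speaker has set: flip the clamp's red ratchet knob over to its opening side, then swing the orange-posted handle back and forth until the yellow jaw is fully open, not by forcing the jaw itself. Only then slide the speaker, flat on the table, out of the clamp until it stands wholly on the round cork spot; do not disturb the other things.

Things in the scene. Friction and masses are not known exactly. Their poses are not given: they have to be found in the camera images.
- clamp: blue bench clamp bolted to the table, axes x, y level and z up, origin on the table. In its frame (mm): vertical ratchet axis at x -20, y 110; speaker starts at x 20, y -100 between two 52 mm high rubber-faced shallow V jaws (x -24 to 64), fixed one at its -y side, moving one at +y. A bar 14 mm high runs along y at x -100 to -70; the way out to +x is free
- jaw: the moving jaw, yellow with rubber faces, on a steel rack. Its origin lies on the clamp's origin when closed; opening shifts it along the clamp's +y, to 32 mm fully open at its stop: 18 mm for each radian that the toothed wheel under the handle (124 mm across, 24 upright teeth, 46 to 52 mm high) turns counter-clockwise seen from above. The wheel is stiff and stays where it is left
- handle (a joint): angle in rad of the steel ratchet handle about the ratchet axis, counter-clockwise positive seen from above; at 0 the handle points along the clamp's +x; it has stops at -0.65 and 0.65. It takes about 4 N at the post when driving the wheel and about 1 N when it idles back
- handle_post (a point): centre of the top of the upright orange post at the handle's outer end; the post is 23 mm across, from 60 to 128 mm above the table, 135 mm from the ratchet axis. Push it from either side
- pawl (a joint): lean in rad of the weighted pawl that rocks on a pin along the handle's short end. Positive (to 0.5): a counter-clockwise swing of the handle drives the wheel and opens the jaw. Negative (to -0.5, as at the start): clockwise swings drive, closing. Pushed past upright (about 1 N) it falls over by its own weight; it clicks over the teeth on idle swings, pitch 0.26 rad
- pawl_knob (a point): centre of the pawl's red ball knob, 26 mm across, 58 mm above the pawl's pin, which lies 75 mm above the table, 45 mm from the ratchet axis opposite the post. Standing at the ratchet axis and looking along the handle to its post, pawl positive leans the knob to the right (clamp's -y with the handle at 0), negative to the left. Knob height 126 to 133 mm
- speaker: round speaker: white base, grey fabric top with a wooden disc and a small upright steel tab (tab top at 81 mm); 110 mm across, body 55 mm high, about 0.5 kg; origin under its centre; slides on the table at a push of 2 to 4 N
- mat: round cork spot with a green rim, 184 mm across, flush with the table (1 mm), beyond the clamp on the side away from the robot; origin at its centre
- driver_orange: orange-handled screwdriver lying on the table (bystander)
- driver_blue: blue-handled screwdriver lying on the table (bystander)
- dish: orange jar lid with black screws lying on it, 72 mm across, 12 mm high (bystander)
- glue: upright glue bottle, 38 mm across, 110 mm high, origin under its centre (bystander)
- cover: white plastic domed cover, 116 mm across, 28 mm high, origin under its centre (bystander)
- tape: flat roll of blue tape, 84 mm across, 24 mm high (bystander)
- jar: small jar with a steel cap, 60 mm across, 70 mm high (bystander)
Not all that is in view belongs to the job. There is more than one size of the speaker; the one meant has the size given above.

How it is judged:
On the way, in this order (a step that is already met when the one before it is completed fails the run):
1. the pawl is flipped to its opening side (value of joint pawl above 0.1 rad), for 0.2 s.
2. the ratchet handle has opened the jaw fully (27 mm or more) (y of jaw in the frame of clamp above 0.027 m), for 0.2 s.
At the end, for the whole second after the job is handed in: The pawl leans to the opening side, the jaw is open by 27 mm or more, and the speaker stands flat and at rest on the cork spot, wholly within its rim (centres within 37 mm) (y of jaw in the frame of clamp above 0.027 m and value of joint pawl above 0.1 rad and horizontal distance between speaker and mat below 0.037 m and angle between speaker's own z axis and vertical below 0.05 rad and height (world z) of speaker below 0.004 m and linear speed of speaker below 0.01 m/s); the robot touches nothing.
It fails at once if the speaker is moved more than 15 mm before the jaw is open (distance of speaker from where it was at the start of the episode above 0.015 m and y of jaw in the frame of clamp below 0.025 m).
It fails at once if the jaw is forced by hand (over 15 N) before it is open (y of jaw in the frame of clamp below 0.027 m and (contact force between jaw and the fingers above 15 N or contact force between jaw and the arm above 15 N)).
It fails at once if the speaker is lifted off the table or tipped (height (world z) of speaker above 0.015 m or angle between speaker's own z axis and vertical above 0.3 rad).
It fails at once if a bystander is moved more than 30 mm (distance of any of driver_orange, driver_blue, dish, glue, cover, tape, jar from where it was at the start of the episode above 0.03 m).
It also fails if it takes over 72 s, if anything falls off the work surface, if the arm or the gripper's body presses on something with over 40 N, if the wrist force passes 120 N, or if a joint passes its speed limit or range.

### The arm

A 6-joint arm with a two-finger parallel gripper is mounted at the origin on the work surface. World frame = base frame: x ahead of the robot, y to its left, z up, the work surface at z = 0. Lengths are in m, angles in rad, forces in N, time in s.
With the tool pointing down it reaches from about 0.35 to 0.775 m from the base axis. Payload 5.5 kg.
Tool frame: the origin (TCP) lies at the very end of the fingers, on their centre line; the grasp point (between the pads) lies 19 mm behind it; z points along the fingers, y is the line along which they close (so a half turn about z gives the same grasp; the last joint's range is limited). The gripper opens to 85 mm and grips with 20 to 120 N. Pads are 22 mm wide; open, the fingers measure 114 mm over their backs; the gripper's body (76 mm by 85 mm) begins 54 mm behind the grasp point. The pads swing forward as they close: fully open they stand 13 mm farther back than shut.
Start: joints at [-1.326, 0.313, 0.046, 1.304, 0, 1.431], TCP at [0.216, -0.533, 0.231] pointing down, gripper open.
Joint ranges: [-2.76, 2.76], [-0.86, 1.69], [-1.03, 1.26], [-2.2, 2.34], [-1.47, 1.5], [-3.14, 3.14]. Speed limits (rad/s): [2.57, 2.57, 3.14, 3.14, 3.14, 3.14].

### API

Orientations are given as a unit quaternion [w, x, y, z].
In Python, from workcell import env gives the robot as it stands. The module is installed in compiled form; this text tells all that it offers.
- The arm moves only by the tool jog_arm, never from a script. Its argument "rows" is a list of rows, each a list of 6 numbers: the shift along the world's x, y, z in units of 40 mm (1.0 is 40 mm), then the turn, a rotation vector about the world's x, y, z in units of 6 degrees (1.0 is 6 degrees). In form: [[x, y, z, wx, wy, wz], ...]. A call has 1 to 12 rows; each row is the pose to reach, as a shift and turn from the pose commanded when the call began; what a row does not reach only later rows make up. A row lasts 1/12 s, in which the tool goes at most 41.7 mm and 7.16 degrees, less where a joint would pass 70% of its speed; a pose out of reach is approached as far as the arm can. A call with a gripper value outside its range is refused whole. "jaw" is the gripper command: -1 is fully open, 1 is shut, values between are in proportion, set as the call begins (left out, the last holds). The fingers move at their own pace and stop on an object; "force" is the grip in N (left out, the last holds). Time passes only in rows, so rows that repeat a pose let the fingers close. It gives the time, the measured TCP pose, the force, the opening and the grip force at its end, in the units of the state.
- env.get_state(): the state, without advancing time (a new reading comes with each control period).
- env.read_camera(name): name is "side" or "top"; returns a dict with "pixels" (384x512x3 uint8, red, green, blue), "mtx" (3x3 intrinsics, pixels), "cam_to_world" (4x4, takes a point from camera to world coordinates). Camera axes: x right, y up, looking along -z (the intrinsics and any distortion apply to the point x, -y, -z); pixel columns grow to the right and rows downward; lengths in m; the calibration is good to about 2 mm. A picture is of the moment at which its call begins. There is no depth.
- env.hand_in(): hands the job in; it is judged then, once.
The state is a dict: "clock": time; "joint_pos": joint angles; "qvel": joint speeds; "tau": joint torques, N m; "tcp_pos": TCP position; "orientation": TCP orientation; "wrist_force": force on the tool from outside, world axes, zero at the start; "ft_torque": the same for the moment, N m; "finger_gap": finger opening in m; "grip_force": force on a finger pad.
Only numpy, scipy, OpenCV 4.12 (cv2) and the standard library are available. Lean on these libraries where they do the work, as an engineer would, in place of code of your own. Each camera call takes 0.05 s, during which the arm holds its last target. There are 200 camera calls.

## Working session

There is one attempt and no reset: what is moved stays moved. The work goes in short steps, Python scripts to look and compute and a tool call to move; the robot and the scene stay as the last step left them, time stands still between calls to the robot, and variables do not carry over. Pictures are saved under pics/ and viewed, at most 10 in all, crops included, and the job is handed in when it is done.

Besides the shell and the picture viewer there is one more tool, called after "Request:" in YAML: its name, and indented under it one key for each argument. jog_arm: Moves the arm, as the interface text tells. Its arguments: {"type":"object","properties":{"rows":{"type":"array","items":{"type":"array","items":{"type":"number"}}},"jaw":{"type":"number"},"force":{"type":"number"}},"required":["rows"]}

```bash
mkdir -p pics; cat > h.py <<'E'
import numpy as np, cv2
from workcell import env
def shot(n):
    r=env.read_camera(n); return r['pixels'],r['mtx'],r['cam_to_world']
def ray(px,K,T):
    d=np.linalg.inv(K)@np.array([px[0],px[1],1.]); d=np.array([d[0],-d[1],-d[2]])
    return T[:3,3],T[:3,:3]@d
def on_plane(px,K,T,z):
    o,d=ray(px,K,T); return o+d*(z-o[2])/d[2]
def proj(P,K,T):
    p=T[:3,:3].T@(np.asarray(P,float)-T[:3,3]); p=K@np.array([p[0],-p[1],-p[2]]); return p[:2]/p[2]
def cross(p1,c1,p2,c2):
    o1,d1=ray(p1,*c1);o2,d2=ray(p2,*c2)
    s=np.linalg.lstsq(np.c_[d1,-d2],o2-o1,rcond=None)[0]
    a,b=o1+d1*s[0],o2+d2*s[1]; return (a+b)/2,np.linalg.norm(a-b)
E
python3 - <<'E'
from h import *
for n in('top','side'):
    p,K,T=shot(n); np.savez(n+'0.npz',p=p,K=K,T=T)
    cv2.imwrite(f'pics/{n}0.png',cv2.resize(p[:,:,::-1],(800,600),interpolation=cv2.INTER_CUBIC)); print(n,K.round(1).tolist(),T.round(3).tolist())
print(env.get_state())
E
```

```text
top [[488.5, 0.0, 252.5], [0.0, 488.5, 194.7], [0.0, 0.0, 1.0]] [[0.025, 0.993, -0.115, 0.41], [-1.0, 0.024, -0.013, -0.048], [-0.011, 0.115, 0.993, 1.317], [0.0, 0.0, 0.0, 1.0]]
side [[460.5, 0.0, 252.0], [0.0, 460.5, 195.1], [0.0, 0.0, 1.0]] [[-1.0, 0.008, -0.02, 0.502], [-0.021, -0.631, 0.776, 0.976], [-0.006, 0.776, 0.631, 0.951], [0.0, 0.0, 0.0, 1.0]]
{'clock': 0.1, 'joint_pos': array([-1.32560440e+00,  3.13940683e-01,  4.51082313e-02,  1.30360419e+00,
        1.44279645e-05,  1.43115485e+00]), 'qvel': array([ 1.43154752e-03, -1.05800074e-03,  2.69854366e-03, -9.38669457e-05,
       -6.59072037e-04, -3.95496486e-04]), 'tau': array([ 1.66127029e-03, -4.81728029e+01,  2.99243045e+01,  1.27135520e-02,
       -1.89145926e-04, -2.11929226e-06]), 'tcp_pos': array([ 0.21572077, -0.5325165 ,  0.23049569]), 'orientation': array([-8.19394331e-04,  9.81544624e-01,  1.91231481e-01, -3.60598753e-05]), 'wrist_force': array([0.06326379, 0.62799057, 0.12049916]), 'ft_torque': array([-0.04639153,  0.00423604,  0.02927637]), 'grip_force': 0.0, 'finger_gap': 0.08563338609572745}
```

View pics/top0.png

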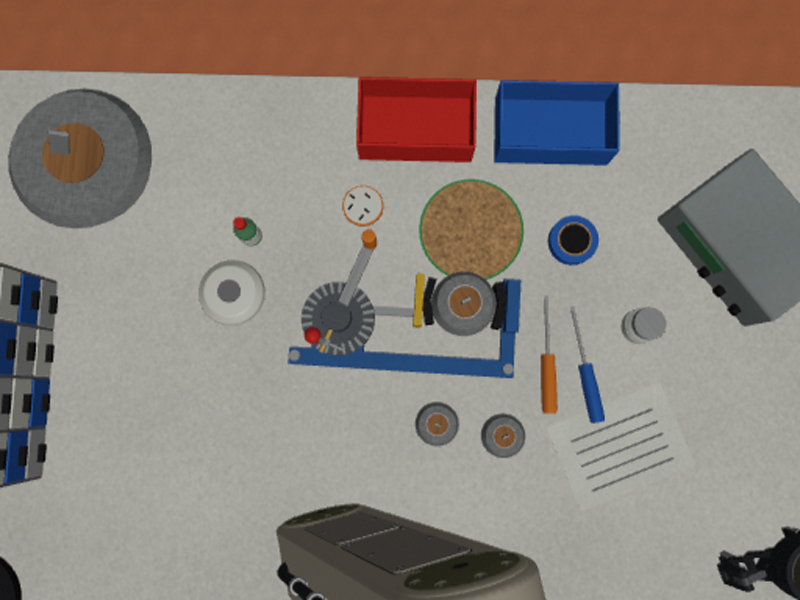

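View pics/side0.png

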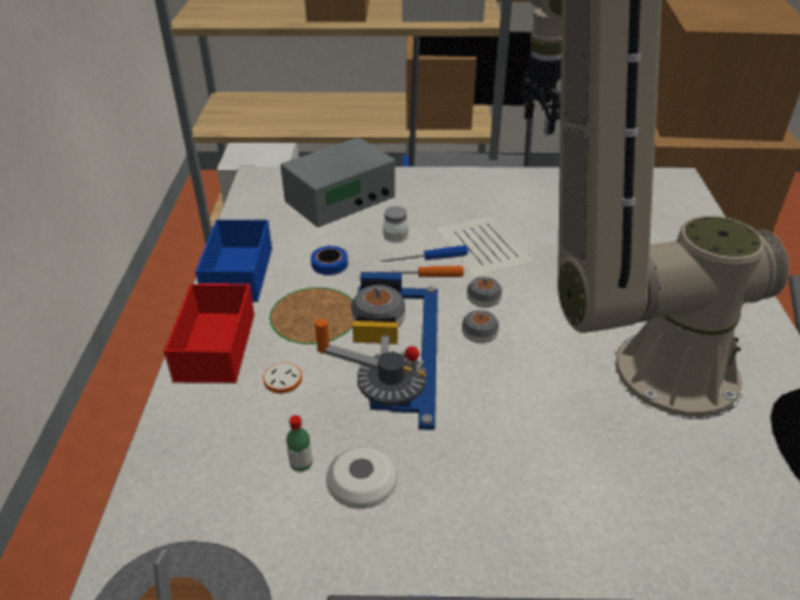

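The top view (800x600) shows the speaker candidates: a huge one at (80,158), small ones at (437,424) and (503,436), and the one in the clamp at (464,303), which I choose by the clamp and its size. The orange post is at (369,240), the red knob at (313,336), the cork spot at (471,228), the dish at (362,205), the glue at (246,231) and the cover at (231,292). The blue bar runs from (293,356) to (508,370). The side view agrees: post (322,335), knob (412,353).

```bash
cat > m.py <<'E'
from h import *
def blob(p,lo,hi,near,r=30):
    h=cv2.cvtColor(p,cv2.COLOR_RGB2HSV); m=cv2.inRange(h,lo,hi)
    n,l,s,c=cv2.connectedComponentsWithStats(m)
    k=[i for i in range(1,n) if s[i,4]>12 and np.hypot(*(c[i]-near))<r]
    i=max(k,key=lambda i:s[i,4]); return c[i],s[i]
RED=((0,170,70),(5,255,255)); ORG=((6,170,120),(16,255,255)); YEL=((20,150,90),(30,255,255)); BLU=((100,120,60),(125,255,255))
E
python3 - <<'E'
from m import *
D={n:np.load(n+'0.npz') for n in('top','side')}
c={n:(D[n]['K'],D[n]['T']) for n in D}
s=.64
t=D['top']['p'];sd=D['side']['p']
for nm,col,a,b in(('knob',RED,(313,336),(412,353)),('yel',YEL,(419,300),(375,332))):
    pa,sa=blob(t,*col,np.array(a)*s);pb,sb=blob(sd,*col,np.array(b)*s)
    print(nm,pa,sa,pb,sb,*cross(pa,c['top'],pb,c['side']))
for nm,a,b in(('post',(369,236),(322,322)),):
    pa,sa=blob(t,*ORG,np.array(a)*s);pb,sb=blob(sd,*ORG,np.array(b)*s);print(pa,sa,pb,sb,cross(pa,c['top'],pb,c['side']))
    print('posttop',on_plane((370.5*s,236*s),*c['top'],.128))
# mat by green rim
h=cv2.cvtColor(t,cv2.COLOR_RGB2HSV);m=cv2.inRange(h,(45,80,50),(85,255,255));m[:110]=0;m[190:]=0;m[:,:260]=0;m[:,345:]=0
pts=cv2.findNonZero(m);q=np.array([on_plane(x,*c['top'],.001)[:2] for x in pts[:,0]],np.float32)
print('mat',cv2.fitEllipse(q))
for nm,px,z in(('bolt1',(294,355),.014),('bolt2',(508,369),.014),('wheelaxis',(337,317),.06),('speaker tab',(465,302),.06),('dish',(362,205),.012),('glue',(239,223),.11),('cover',(231,292),.0),('tape',(574,239),.024),('jar',(650,318),.07),('driverO tip',(546,297),.005),('spk big',(78,158),.1)):
    print(nm,on_plane(np.array(px)*s,*c['top'],z).round(4))
m=cv2.inRange(h,*BLU);m[:170]=0;m[250:]=0;m[:,:180]=0;m[:,335:]=0
cn=max(cv2.findContours(m,0,1)[0],key=cv2.contourArea);print([on_plane(x[0],*c['top'],.014)[:2].round(3).tolist() for x in cv2.approxPolyDP(cn,3,True)])
cr=t[110:245,185:345,::-1];cv2.imwrite('pics/crop0.png',cv2.resize(cr,None,fx=4.4,fy=4.4,interpolation=cv2.INTER_CUBIC))
E
```

```text
knob [199.58974359 214.20512821] [195 210  10  10  78] [263.38 225.62] [260 222   8   8  50] [0.49590037 0.0952607  0.13195698] 0.0007969002698807341
yel [267.69879518 192.19879518] [265 175   7  35 166] [239.025 207.325] [225 205  29   6 120] [ 0.56605706 -0.07078762  0.05109363] 0.003930065359189713
[236.03658537 152.7804878 ] [232 147   9  12  82] [206.06976744 207.04651163] [202 204   8  12  43] (array([0.6532491 , 0.0114657 , 0.12180817]), np.float64(0.0016930049195678814))
posttop [0.65557474 0.00860471 0.128     ]
mat ((0.6977528929710388, -0.16077136993408203), (0.17885993421077728, 0.1791103482246399), 29.968996047973633)
bolt1 [0.4694 0.1387 0.014 ]
bolt2 [ 0.4547 -0.2263  0.014 ]
wheelaxis [0.5319 0.0634 0.06  ]
speaker tab [ 0.562 -0.148  0.06 ]
dish [0.7343 0.0306 0.012 ]
glue [0.6757 0.2226 0.11  ]
cover [0.577  0.2552 0.    ]
tape [ 0.6799 -0.3363  0.024 ]
jar [ 0.5418 -0.4498  0.07  ]
driverO tip [ 0.5808 -0.2921  0.005 ]
spk big [0.781  0.4962 0.1   ]
[[0.606, -0.244], [0.608, -0.219], [0.524, -0.223], [0.532, -0.215], [0.468, -0.21], [0.476, 0.019], [0.489, 0.022], [0.469, 0.056], [0.484, 0.108], [0.48, 0.148], [0.476, 0.129], [0.462, 0.131], [0.459, 0.147], [0.442, -0.231], [0.46, -0.215], [0.463, -0.234]]
```

View pics/crop0.png

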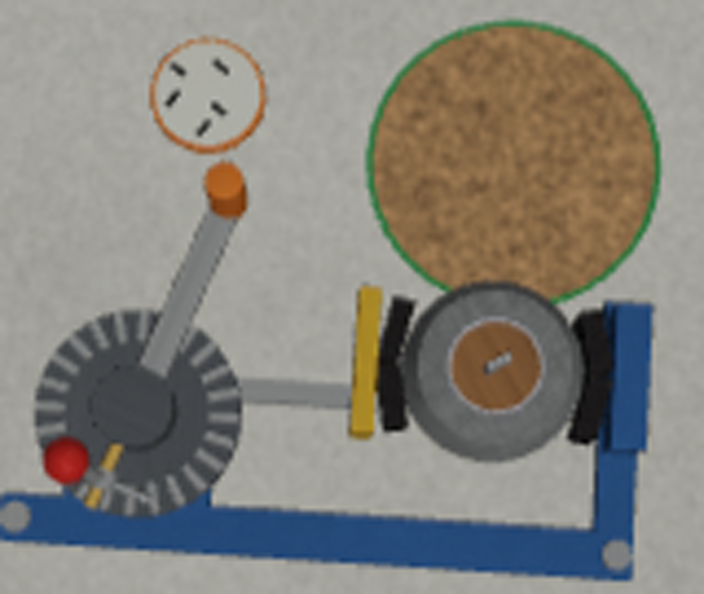

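The close crop confirms the choice: the mid-size speaker in the jaws at crop (495,365), the knob at (66,460) leaning left of the handle line, and the post at (225,185). The sizes check: post to axis is 135 mm, knob height 132 mm, and the speaker is 2 mm from where the clamp frame puts it. The handle stands at about -0.37 rad.

I'll go left of the knob, with the fingers shut and the closing axis along the push direction.

Request:
jog_arm:
  rows:
    - [7.5, 17, 0, 0, 0, 22.4]
    - [7.5, 17, 0, 0, 0, 22.4]
    - [7.5, 17, 0, 0, 0, 22.4]
    - [7.5, 17, 0, 0, 0, 22.4]
    - [7.5, 17, 0, 0, 0, 22.4]
    - [7.5, 17, 0, 0, 0, 22.4]
    - [7.5, 17, 0, 0, 0, 22.4]
    - [7.5, 17, 0, 0, 0, 22.4]
    - [7.5, 17, 0, 0, 0, 22.4]
    - [7.5, 17, 0, 0, 0, 22.4]
    - [7.5, 17, 0, 0, 0, 22.4]
    - [7.5, 17, 0, 0, 0, 22.4]
  jaw: 1
  force: 20

```text
clock: 1.1
tcp_pos: [0.4178, -0.0735, 0.2313]
orientation: [0.0, 0.585, 0.811, 0.0]
wrist_force: [0.9, -0.6, -1.3]
finger_gap: 0.0002
grip_force: 0.0
```

Request:
jog_arm:
  rows:
    - [2.5, 5.4, 0, 0, 0, 8]
    - [2.5, 5.4, 0, 0, 0, 8]
    - [2.5, 5.4, 0, 0, 0, 8]
    - [2.5, 5.4, 0, 0, 0, 8]
    - [2.5, 5.4, 0, 0, 0, 8]
    - [2.5, 5.4, 0, 0, 0, 8]
    - [2.5, 5.4, 0, 0, 0, 8]
    - [2.5, 5.4, 0, 0, 0, 8]
    - [2.5, 5.4, 0, 0, 0, 8]
    - [2.5, 5.4, 0, 0, 0, 8]

```text
clock: 1.93
tcp_pos: [0.5171, 0.1399, 0.231]
orientation: [-0.0, 0.209, 0.978, -0.0]
wrist_force: [-0.0, -1.1, 0.6]
finger_gap: 0.0
grip_force: 0.0
```

Request:
jog_arm:
  rows:
    - [0, 0, -1, 0, 0, 0]
    - [0, 0, -2, 0, 0, 0]
    - [0, 0, -2.7, 0, 0, 0]
    - [0, 0, -2.7, 0, 0, 0]
    - [-0.1, -0.22, -2.7, 0, 0, 0]
    - [-0.2, -0.44, -2.7, 0, 0, 0]
    - [-0.3, -0.66, -2.7, 0, 0, 0]
    - [-0.4, -0.88, -2.7, 0, 0, 0]
    - [-0.5, -1.1, -2.7, 0, 0, 0]
    - [-0.6, -1.3, -2.7, 0, 0, 0]
    - [-0.6, -1.3, -2.7, 0, 0, 0]

```text
clock: 2.85
tcp_pos: [0.4929, 0.0868, 0.1239]
orientation: [0.0, 0.209, 0.978, -0.0]
wrist_force: [-0.7, -0.1, -0.4]
finger_gap: 0.0
grip_force: 0.0
```

Request:
jog_arm:
  rows:
    - [0.3, 0.66, 0, 0, 0, 0]
    - [0.6, 1.3, 0, 0, 0, 0]
    - [0.6, 1.3, 1, 0, 0, 0]
    - [0.6, 1.3, 2, 0, 0, 0]
    - [0.6, 1.3, 2.5, 0, 0, 0]
    - [2, 1.3, 2.5, 0, 0, 0]
    - [3.4, 1.3, 2.5, 0, 0, 0]
    - [3.4, 1.3, 2.5, 0, 0, 0]

```text
clock: 3.52
tcp_pos: [0.6327, 0.1406, 0.2245]
orientation: [0.002, 0.208, 0.978, 0.001]
wrist_force: [0.1, 0.1, -1.4]
finger_gap: 0.0002
grip_force: 0.0
```

```bash
cat > see.py <<'E'
from m import *
import sys
def both(tag,crop=True):
    D={n:shot(n) for n in('top','side')}
    a=D['top'][0][90:260,170:360,::-1]; b=D['side'][0][160:300,150:300,::-1]
    a=cv2.resize(a,(400,358),interpolation=cv2.INTER_CUBIC); b=cv2.resize(b,(384,358),interpolation=cv2.INTER_CUBIC)
    cv2.imwrite(f'pics/{tag}.png',np.hstack([a,b])); return D
E
python3 - <<'E'
from see import *
D=both('p1')
for nm,col,a,b in(('knob',RED,(200,214),(263,225)),('post',ORG,(236,152),(206,207)),('yel',YEL,(268,192),(239,207))):
    try:
        pa,sa=blob(D['top'][0],*col,np.array(a));pb,sb=blob(D['side'][0],*col,np.array(b));print(nm,sa,sb,cross(pa,D['top'][1:],pb,D['side'][1:]))
    except Exception as e: print(nm,e)
E
```

```text
knob [210 216   9  10  75] [265 214   8   8  43] (array([0.48164457, 0.05984529, 0.13017789]), np.float64(0.0003206814733503852))
post max() iterable argument is empty
yel [265 176   7  33 163] [225 205  29   6 108] (array([ 0.56493717, -0.07071273,  0.05120221]), np.float64(0.001847854369858628))
```

View pics/p1.png

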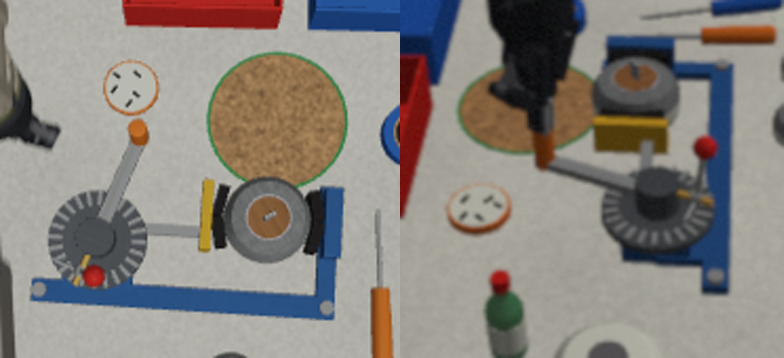

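The picture shows the knob flipped over to the right (left half, pixel (94,276)), measured 23 mm right of the pin, with post and jaw unmoved. Next I straddle the post with the fingers half open.

Request:
jog_arm:
  rows:
    - [0.2, -1, 0, 0, 0, 0]
    - [0.4, -2, 0, 0, 0, 0]
    - [0.55, -3, 0, 0, 0, 0]
    - [0.55, -3.3, 0, 0, 0, 0]
    - [0.55, -3.3, 0, 0, 0, 0]
    - [0.55, -3.3, 0, 0, 0, 0]
    - [0.55, -3.3, -1, 0, 0, 0]
    - [0.55, -3.3, -2, 0, 0, 0]
    - [0.55, -3.3, -3, 0, 0, 0]
    - [0.55, -3.3, -3.6, 0, 0, 0]
    - [0.55, -3.3, -3.6, 0, 0, 0]
    - [0.55, -3.3, -3.6, 0, 0, 0]
  jaw: 0

```text
clock: 4.62
tcp_pos: [0.6499, 0.0103, 0.0784]
orientation: [-0.002, 0.207, 0.978, 0.0]
wrist_force: [0.1, 0.4, 0.4]
finger_gap: 0.0427
grip_force: 0.0
```

Request:
jog_arm:
  rows:
    - [0.27, 0.32, 0, 0, 0, 1.15]
    - [0.36, 0.65, 0, 0, 0, 2.1]
    - [0.41, 0.98, 0, 0, 0, 3.05]
    - [0.42, 1.32, 0, 0, 0, 4]
    - [0.41, 1.65, 0, 0, 0, 5]
    - [0.36, 1.99, 0, 0, 0, 5.9]
    - [0.27, 2.31, 0, 0, 0, 6.9]
    - [0.16, 2.63, 0, 0, 0, 7.8]
    - [0.01, 2.93, 0, 0, 0, 8.8]
    - [-0.16, 3.22, 0, 0, 0, 9.7]
    - [-0.16, 3.22, 0, 0, 0, 9.7]

```text
clock: 5.53
tcp_pos: [0.6473, 0.1398, 0.0833]
orientation: [0.003, -0.296, 0.955, -0.001]
wrist_force: [1.6, 0.1, -0.2]
finger_gap: 0.043
grip_force: 0.6
```

```bash
cat > jw.py <<'E'
from m import *
D={n:shot(n) for n in('top','side')}
for nm,col,a,b in(('knob',RED,(208,218),(266,218)),('yel',YEL,(262,192),(239,210))):
    try:
        pa,sa=blob(D['top'][0],*col,np.array(a));pb,sb=blob(D['side'][0],*col,np.array(b));P,e=cross(pa,D['top'][1:],pb,D['side'][1:]);print(nm,pa.round(1),pb.round(1),P.round(4),e.round(4))
    except Exception as e: print(nm,e)
s=env.get_state();print(s['clock'],s['tcp_pos'].round(4),s['wrist_force'].round(1))
E
python3 jw.py
```

```text
knob [231.6 211.2] [259.8 207.5] [0.5057 0.0179 0.1276] 0.0006
yel [262.4 191.3] [238.5 210.3] [ 0.5675 -0.0568  0.0514] 0.0031
5.6333 [0.6468 0.1383 0.0824] [ 1.1 -0.6  0.1]
```

The jaw opened 14 mm and the pawl is still on its opening side. Now the idle swing back.

Request:
jog_arm:
  rows:
    - [0.24, -0.57, 0, 0, 0, -1.2]
    - [0.35, -0.88, 0, 0, 0, -2.4]
    - [0.44, -1.21, 0, 0, 0, -3.6]
    - [0.49, -1.54, 0, 0, 0, -4.7]
    - [0.5, -1.88, 0, 0, 0, -5.7]
    - [0.49, -2.22, 0, 0, 0, -6.7]
    - [0.44, -2.55, 0, 0, 0, -7.6]
    - [0.35, -2.88, 0, 0, 0, -8.6]
    - [0.24, -3.2, 0, 0, 0, -9.5]
    - [0.09, -3.5, 0, 0, 0, -10.5]
    - [-0.08, -3.79, 0, 0, 0, -11.5]
    - [-0.29, -4.06, 0, 0, 0, -12.4]

```text
clock: 6.63
tcp_pos: [0.6342, -0.026, 0.0806]
orientation: [0.001, 0.347, 0.938, 0.001]
wrist_force: [0.3, 1.0, 0.8]
finger_gap: 0.0422
grip_force: 0.4
```

Request:
jog_arm:
  rows:
    - [-0.04, -0.05, 0, 0, 0, 0]
    - [-0.04, -0.05, 0, 0, 0, 0]

```text
clock: 6.8
tcp_pos: [0.6323, -0.0281, 0.0805]
orientation: [0.001, 0.344, 0.939, 0.0]
wrist_force: [1.0, 0.2, 0.6]
finger_gap: 0.0424
grip_force: 0.0
```

```bash
python3 jw.py
```

```text
knob max() iterable argument is empty
yel max() iterable argument is empty
6.9 [ 0.6327 -0.0271  0.0801] [ 0.3 -0.4  0.8]
```

Request:
jog_arm:
  rows:
    - [0.27, 0.36, 0, 0, 0, 1.2]
    - [0.45, 0.64, 0, 0, 0, 2.2]
    - [0.6, 0.95, 0, 0, 0, 3.2]
    - [0.71, 1.26, 0, 0, 0, 4.15]
    - [0.79, 1.59, 0, 0, 0, 5.1]
    - [0.84, 1.92, 0, 0, 0, 6]
    - [0.86, 2.26, 0, 0, 0, 7]
    - [0.84, 2.6, 0, 0, 0, 8]
    - [0.79, 2.93, 0, 0, 0, 8.9]
    - [0.71, 3.26, 0, 0, 0, 9.9]
    - [0.6, 3.58, 0, 0, 0, 10.8]
    - [0.45, 3.88, 0, 0, 0, 11.8]

```text
clock: 7.9
tcp_pos: [0.6507, 0.1281, 0.0795]
orientation: [0.0, -0.267, 0.964, -0.001]
wrist_force: [-0.0, -5.0, 0.4]
finger_gap: 0.0428
grip_force: 2.2
```

Request:
jog_arm:
  rows:
    - [-0.18, 0.29, 0, 0, 0, 0.9]
    - [-0.23, 0.36, 0, 0, 0, 1.2]
    - [-0.23, 0.36, 0, 0, 0, 1.2]

```text
clock: 8.15
tcp_pos: [0.644, 0.1377, 0.0794]
orientation: [0.001, -0.324, 0.946, -0.006]
wrist_force: [7.6, -18.3, -5.0]
finger_gap: 0.0426
grip_force: 9.9
```

```bash
python3 jw.py
```

```text
knob [231.6 211.2] [259.7 207.6] [0.5058 0.0177 0.1272] 0.0001
yel [255.6 191.2] [238.2 214.4] [ 0.5676 -0.039   0.0511] 0.0031
8.25 [0.6441 0.1376 0.0795] [  8.  -17.7  -4.4]
```

The jaw's yellow plate has moved 31.8 mm and the force rises, so it is at its stop. I back off, rise and look at the speaker's tab.

Request:
jog_arm:
  rows:
    - [0.1, -0.2, 0, 0, 0, 0]
    - [0.13, -0.3, 0, 0, 0, 0]
    - [0.13, -0.3, 0, 0, 0, 0]
    - [0.13, -0.3, 1, 0, 0, 0]
    - [0.13, -0.3, 2, 0, 0, 0]
    - [0.13, -0.3, 3, 0, 0, 0]
    - [0.13, -0.3, 3.6, 0, 0, 0]
    - [0.13, 0, 3.6, 0, 0, 0]
    - [0.13, 0, 3.6, 0, 0, 0]

```text
clock: 9.0
tcp_pos: [0.6468, 0.1451, 0.2258]
orientation: [0.002, -0.325, 0.946, 0.0]
wrist_force: [0.1, 0.2, -0.5]
finger_gap: 0.0429
grip_force: 0.0
```

```bash
python3 jw.py; python3 - <<'E'
from see import *
D={n:shot(n) for n in('top','side')}
a=D['top'][0][165:225,265:330,::-1]; b=D['side'][0][170:220,210:275,::-1]
cv2.imwrite('pics/p2.png',np.hstack([cv2.resize(a,(390,360),interpolation=cv2.INTER_CUBIC),cv2.resize(b,(390,360),interpolation=cv2.INTER_CUBIC)]))
E
```

```text
knob [230.8 212.3] [260.6 207.8] [0.5032 0.0196 0.1279] 0.0001
yel [255.6 191.2] [238.5 214.4] [ 0.567  -0.0391  0.051 ] 0.0022
9.1 [0.6452 0.1436 0.2222] [-0.3  0.1 -0.2]
```

View pics/p2.png

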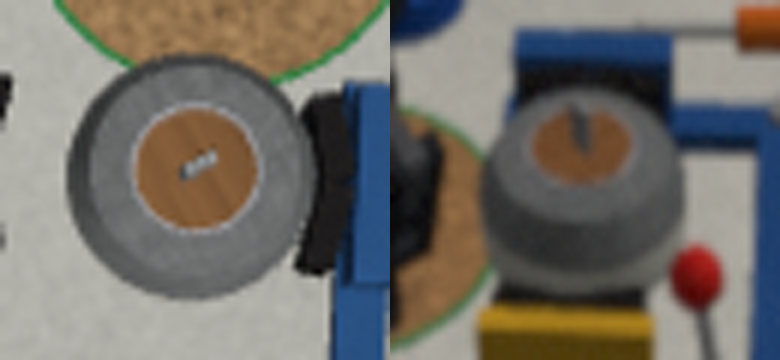

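The crop shows the speaker free of the moving jaw. The tab top runs from about (182,172) to (215,155) in the left half, over the middle of the wooden disc.

```bash
python3 - <<'E'
from h import *
D=np.load('top0.npz');c=(D['K'],D['T'])
f=lambda u,v:(265+u/6-.5,165+v/6-.5)
A=on_plane(f(183,171),*c,.081);B=on_plane(f(215,156),*c,.081)
print(A,B,(A+B)/2,np.arctan2(*(B-A)[1::-1]),np.linalg.norm(B-A))
print('disc',on_plane(f(196,168),*c,.056), 'mat proj', proj((.698,-.161,0),*c))
E
```

```text
[ 0.56006087 -0.13969442  0.081     ] [ 0.56680189 -0.15316663  0.081     ] [ 0.56343138 -0.14643052  0.081     ] -1.1068567854743236 0.015064589039240163
disc [ 0.56453949 -0.14714424  0.056     ] mat proj [301.30810244 146.77170158]
```

Request:
jog_arm:
  rows:
    - [-2, -7.3, 0, 0, 0, -16.6]
    - [-2, -7.3, 0, 0, 0, -16.6]
    - [-2, -7.3, 0, 0, 0, -16.6]
    - [-2, -7.3, 0, 0, 0, -16.6]
    - [-2, -7.3, 0, 0, 0, -16.6]
    - [-2, -7.3, 0, 0, 0, -16.6]
    - [-2, -7.3, 0, 0, 0, -16.6]
    - [-2, -7.3, 0, 0, 0, -16.6]
    - [-2, -7.3, 0, 0, 0, -16.6]
    - [-2, -7.3, 0, 0, 0, -16.6]
    - [-2, -7.3, 0, 0, 0, -16.6]
    - [-2, -7.3, 0, 0, 0, -16.6]

```text
clock: 10.2
tcp_pos: [0.5649, -0.1498, 0.2216]
orientation: [-0.002, 0.411, 0.912, 0.0]
wrist_force: [-0.7, -0.4, 0.2]
finger_gap: 0.0428
grip_force: 0.0
```

Request:
jog_arm:
  rows:
    - [-0.03, 0.08, 0, 0, 0, -1.2]
    - [-0.03, 0.08, 0, 0, 0, -2.5]
    - [-0.03, 0.08, -0.8, 0, 0, -2.5]
    - [-0.03, 0.08, -1.6, 0, 0, -2.5]
    - [-0.03, 0.08, -2.4, 0, 0, -2.5]
    - [-0.03, 0.08, -3, 0, 0, -2.5]
    - [-0.03, 0.08, -3, 0, 0, -2.5]
    - [-0.03, 0.08, -3, 0, 0, -2.5]

```text
clock: 10.87
tcp_pos: [0.5628, -0.1457, 0.1012]
orientation: [-0.003, 0.524, 0.852, -0.0]
wrist_force: [-0.3, -0.3, 1.3]
finger_gap: 0.0427
grip_force: 0.0
```

Request:
jog_arm:
  rows:
    - [0, 0, -0.4, 0, 0, 0]
    - [0, 0, -0.85, 0, 0, 0]
    - [0, 0, -0.85, 0, 0, 0]
    - [0, 0, -0.85, 0, 0, 0]

```text
clock: 11.2
tcp_pos: [0.565, -0.1464, 0.0703]
orientation: [0.0, 0.524, 0.852, 0.0]
wrist_force: [0.0, 0.2, 0.3]
finger_gap: 0.0429
grip_force: 0.0
```

Request:
jog_arm:
  rows:
    - [0, 0, 0, 0, 0, 0]
    - [0, 0, 0, 0, 0, 0]
    - [0, 0, 0, 0, 0, 0]
    - [0, 0, 0, 0, 0, 0]
    - [0, 0, 0, 0, 0, 0]
    - [0, 0, 0, 0, 0, 0]
    - [0, 0, 0, 0, 0, 0]
    - [0, 0, 0, 0, 0, 0]
  jaw: 1
  force: 30

```text
clock: 11.87
tcp_pos: [0.5656, -0.1468, 0.0708]
orientation: [0.001, 0.524, 0.852, 0.0]
wrist_force: [-1.6, -1.0, 6.7]
finger_gap: 0.0036
grip_force: 30.3
```

The tab is gripped (3.6 mm gap). I shift the speaker to mid-gap first, then slide it out.

Request:
jog_arm:
  rows:
    - [0, 0.12, 0, 0, 0, 0]
    - [0, 0.24, 0, 0, 0, 0]
    - [0.02, 0.35, 0, 0, 0, 0]
    - [0.02, 0.35, 0, 0, 0, 0]
    - [0.2, 0.35, 0, 0, 0, 0]
    - [0.4, 0.35, 0, 0, 0, 0]
    - [0.6, 0.35, 0, 0, 0, 0]
    - [0.8, 0.34, 0, 0, 0, 0]
    - [0.8, 0.34, 0, 0, 0, 0]

```text
clock: 12.62
tcp_pos: [0.5961, -0.1325, 0.0708]
orientation: [-0.001, 0.524, 0.852, -0.0]
wrist_force: [-6.5, -0.4, 12.7]
finger_gap: 0.0038
grip_force: 31.4
```

Request:
jog_arm:
  rows:
    - [0.2, 0, 0.02, 0, 0, 0]
    - [0.4, -0.02, 0.02, 0, 0, 0]
    - [0.6, -0.05, 0.02, 0, 0, 0]
    - [0.8, -0.1, 0.02, 0, 0, 0]
    - [1, -0.17, 0.02, 0, 0, 0]
    - [1.2, -0.25, 0.02, 0, 0, 0]
    - [1.4, -0.32, 0.02, 0, 0, 0]
    - [1.6, -0.4, 0.02, 0, 0, 0]
    - [1.8, -0.48, 0.02, 0, 0, 0]
    - [2, -0.54, 0.02, 0, 0, 0]
    - [2.2, -0.6, 0.02, 0, 0, 0]
    - [2.4, -0.66, 0.02, 0, 0, 0]

```text
clock: 13.62
tcp_pos: [0.691, -0.158, 0.0709]
orientation: [-0.002, 0.523, 0.852, -0.0]
wrist_force: [-7.7, 2.3, 9.3]
finger_gap: 0.004
grip_force: 31.0
```

Request:
jog_arm:
  rows:
    - [0.15, -0.04, 0, 0, 0, 0]
    - [0.15, -0.04, 0, 0, 0, 0]
    - [0.15, -0.04, 0, 0, 0, 0]

```text
clock: 13.87
tcp_pos: [0.6985, -0.1601, 0.0709]
orientation: [-0.001, 0.524, 0.852, 0.0]
wrist_force: [-2.8, 0.4, 5.8]
finger_gap: 0.0038
grip_force: 30.6
```

```bash
python3 - <<'E'
from see import *
D=both('p3'); s=env.get_state();print(s['tcp_pos'].round(4),s['wrist_force'].round(1))
E
```

```text
[ 0.6984 -0.1601  0.0709] [-1.9  0.6  5.6]
```

View pics/p3.png

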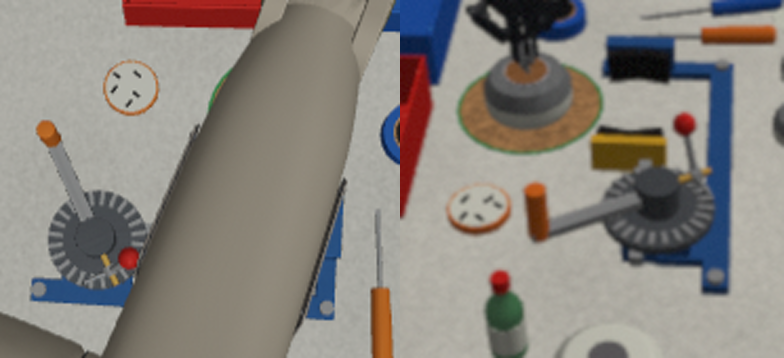

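The side half shows the speaker at (528,90), well within the green rim. The jaw is still open and the knob is on its opening side. I release, rise and move away.

Request:
jog_arm:
  rows:
    - [0, 0, 0, 0, 0, 0]
    - [0, 0, 0, 0, 0, 0]
    - [0, 0, 0, 0, 0, 0]
    - [0, 0, 0, 0, 0, 0]
    - [0, 0, 0, 0, 0, 0]
    - [0, 0, 0, 0, 0, 0]
  jaw: 0

```text
clock: 14.47
tcp_pos: [0.6988, -0.1607, 0.0699]
orientation: [-0.0, 0.524, 0.852, 0.0]
wrist_force: [-0.1, 0.6, 1.5]
finger_gap: 0.0428
grip_force: 0.0
```

Request:
jog_arm:
  rows:
    - [0, 0, 0.5, 0, 0, 0]
    - [0, 0, 1.2, 0, 0, 0]
    - [0, 0, 2, 0, 0, 0]
    - [0, 0, 3, 0, 0, 0]
    - [0, 0, 4, 0, 0, 0]
    - [-1, -1, 4, 0, 0, 0]
    - [-2, -2, 4, 0, 0, 0]
    - [-3, -3, 4, 0, 0, 0]
    - [-4, -4, 4, 0, 0, 0]
    - [-5, -5, 4, 0, 0, 0]
    - [-5, -5, 4, 0, 0, 0]
    - [-5, -5, 4, 0, 0, 0]

```text
clock: 15.47
tcp_pos: [0.4966, -0.3625, 0.2304]
orientation: [0.0, 0.524, 0.852, -0.0]
wrist_force: [0.8, 0.1, 0.5]
finger_gap: 0.0428
grip_force: 0.0
```

```bash
python3 - <<'E'
from see import *
D=both('p4'); s=env.get_state();print(s['clock'],s['tcp_pos'].round(4),s['wrist_force'].round(1),s['finger_gap'])
E
python3 jw.py
```

```text
15.5667 [ 0.4954 -0.3644  0.2304] [-0.4  0.7  0.1] 0.04296576500597653
knob [230.9 212.3] [260.8 208. ] [0.5029 0.0195 0.1272] 0.0004
yel [255.6 191.2] [237.8 214.4] [ 0.568  -0.0391  0.0509] 0.0042
15.6667 [ 0.4982 -0.3616  0.2304] [ 0.1 -0.2 -0. ]
```

View pics/p4.png

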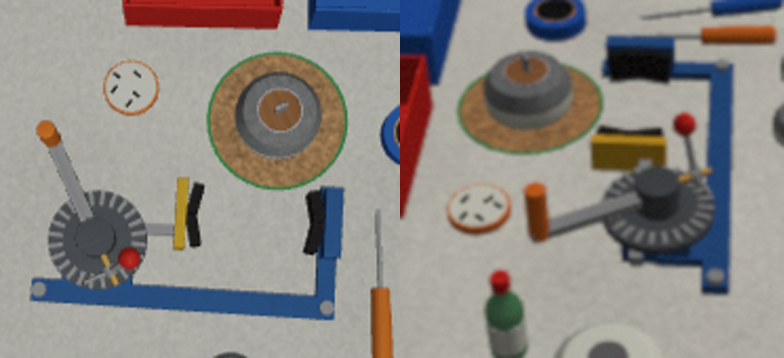

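The speaker stands centred on the cork at (279,112), the jaw is open, the pawl is over, and the bystanders are undisturbed.

```bash
python3 -c "
from workcell import env
print(env.hand_in())"
```

```text
the job is handed in; nothing more can be done
None
```

The job is handed in with no verdict returned: the pawl is on its opening side, the handle has opened the jaw about 32 mm to its stop, and the speaker stands on the cork spot with the other things in view undisturbed, at about 16 s.

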